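Fold down the morning row of the feeding planner

TASK

The morning feed has gone out: on the planner board, run a fingertip lightly along the row of wide tabs, starting at the end with the round stud, so that the five tabs fold flat one after another. Touch only, without lifting the strip or pushing it out of place, and leave the row of narrow tabs standing and everything else where it is.

Things in the scene. Friction and masses are not known exactly. Their poses are not given: they have to be found in the camera images.
- wide_strip: the steel strip with the five WIDE tabs (each 36 mm wide), lying loose on the white planner board; 50 x 290 x 6 mm, 0.9 kg, friction with the board is all that holds it. Origin at the centre of its underside (6 mm above the table). Its x axis runs across it, its y axis along the row, from the end with the low round stud (16 mm dia, 4 mm high, at y = -130 mm) towards the other end; z up. The tabs hinge at y = -85, -43, -1, 41 and 83 mm, 9 mm above the underside
- narrow_strip: the other steel strip, the same in all but its five NARROW tabs (each 14 mm wide), lying beside the first, the two centre lines about 110 mm apart (either may be the nearer one), to be left alone. Same frame
- wide1 (a joint): angle (rad) of wide tab 1, counted from the stud end: a flat black plate 36 mm wide, 28 mm long from hinge to tip, 3 mm thick, standing up from the strip. 0 = upright, where a stop keeps it from folding towards the stud; it starts leaning away from the stud by 0.3 to 0.7; 1.5 = folded flat away from the stud, its top then at most 13 mm above the strip's underside. A stiff hinge keeps it where it is left; about half a newton at its tip moves it
- wide2 (a joint): angle (rad) of wide tab 2, counted from the stud end: a flat black plate 36 mm wide, 28 mm long from hinge to tip, 3 mm thick, standing up from the strip. 0 = upright, where a stop keeps it from folding towards the stud; it starts leaning away from the stud by 0.3 to 0.7; 1.5 = folded flat away from the stud, its top then at most 13 mm above the strip's underside. A stiff hinge keeps it where it is left; about half a newton at its tip moves it
- wide3 (a joint): angle (rad) of wide tab 3, counted from the stud end: a flat black plate 36 mm wide, 28 mm long from hinge to tip, 3 mm thick, standing up from the strip. 0 = upright, where a stop keeps it from folding towards the stud; it starts leaning away from the stud by 0.3 to 0.7; 1.5 = folded flat away from the stud, its top then at most 13 mm above the strip's underside. A stiff hinge keeps it where it is left; about half a newton at its tip moves it
- wide4 (a joint): angle (rad) of wide tab 4, counted from the stud end: a flat black plate 36 mm wide, 28 mm long from hinge to tip, 3 mm thick, standing up from the strip. 0 = upright, where a stop keeps it from folding towards the stud; it starts leaning away from the stud by 0.3 to 0.7; 1.5 = folded flat away from the stud, its top then at most 13 mm above the strip's underside. A stiff hinge keeps it where it is left; about half a newton at its tip moves it
- wide5 (a joint): angle (rad) of wide tab 5, counted from the stud end: a flat black plate 36 mm wide, 28 mm long from hinge to tip, 3 mm thick, standing up from the strip. 0 = upright, where a stop keeps it from folding towards the stud; it starts leaning away from the stud by 0.3 to 0.7; 1.5 = folded flat away from the stud, its top then at most 13 mm above the strip's underside. A stiff hinge keeps it where it is left; about half a newton at its tip moves it
- wide1_hinge (a point): middle of the hinge of wide tab 1, 9 mm above the strip's underside; same axes as the strip
- wide2_hinge (a point): middle of the hinge of wide tab 2, 9 mm above the strip's underside; same axes as the strip
- wide3_hinge (a point): middle of the hinge of wide tab 3, 9 mm above the strip's underside; same axes as the strip
- wide4_hinge (a point): middle of the hinge of wide tab 4, 9 mm above the strip's underside; same axes as the strip
- wide5_hinge (a point): middle of the hinge of wide tab 5, 9 mm above the strip's underside; same axes as the strip
- narrow1_tip (a point): middle of the upper edge of narrow tab 1 (the same kind of tab), counted from the stud end
- narrow2_tip (a point): middle of the upper edge of narrow tab 2 (the same kind of tab), counted from the stud end
- narrow3_tip (a point): middle of the upper edge of narrow tab 3 (the same kind of tab), counted from the stud end
- narrow4_tip (a point): middle of the upper edge of narrow tab 4 (the same kind of tab), counted from the stud end
- narrow5_tip (a point): middle of the upper edge of narrow tab 5 (the same kind of tab), counted from the stud end
- magnet_a: black magnet disc, 22 mm dia, 8 mm high, loose on the board between the strips; origin under its centre
- magnet_b: a second such disc, loose on the board between the strips
- cup: red cup, 72 mm dia, 85 mm high, beyond the board; origin under its centre
- bottle: yellow bottle, 64 mm dia, 170 mm high, to the right of the board and spatula; origin under its centre
- jar: white jar with a green cap, 76 mm dia, 80 mm high, to the left of the board; origin under its centre
- spatula: spatula, 250 mm long, lying to the right of the board
- bowl: small white bowl, 100 mm dia, 45 mm high, to the left of the board; origin under its centre

How it is judged:
On the way, in this order (a step that is already met when the one before it is completed fails the run):
1. the first wide tab from the stud end is folded down, those after it still up (value of joint wide1 above 1.15 rad and value of joint each of wide2, wide3, wide4, wide5 below 1.15 rad).
2. the second wide tab from the stud end is folded down, those after it still up (value of joint wide2 above 1.15 rad and value of joint each of wide3, wide4, wide5 below 1.15 rad).
3. the third wide tab from the stud end is folded down, those after it still up (value of joint wide3 above 1.15 rad and value of joint each of wide4, wide5 below 1.15 rad).
4. the fourth wide tab from the stud end is folded down, those after it still up (value of joint wide4 above 1.15 rad and value of joint wide5 below 1.15 rad).
5. the fifth wide tab from the stud end is folded down, those after it still up (value of joint wide5 above 1.15 rad).
At the end, for the whole second after the job is handed in: All five wide tabs are folded to at least 1.15 rad (within 0.35 rad of flat) and at rest; the wide strip within 20 mm of where it lay; the narrow strip within 10 mm and the tips of its tabs within 12 mm of theirs; bystanders within 20 mm (value of joint each of wide1, wide2, wide3, wide4, wide5 above 1.15 rad and velocity of joint each of wide1, wide2, wide3, wide4, wide5 below 0.1 rad/s and distance of each of narrow1_tip, narrow2_tip, narrow3_tip, narrow4_tip, narrow5_tip from where it was at the start of the episode below 0.012 m and distance of each of wide_strip, magnet_a, magnet_b, cup, bottle, jar, spatula, bowl from where it was at the start of the episode below 0.02 m and distance of narrow_strip from where it was at the start of the episode below 0.01 m and linear speed of wide_strip below 0.02 m/s); the robot touches nothing.
It fails at once if the wide strip is pressed harder than 20 N (contact force between any of the fingers, the arm and wide_strip above 20 N).
It fails at once if a strip is lifted: its origin rises more than 10 mm, or it tips (height (world z) of any of wide_strip, narrow_strip above 0.016 m or angle between any of wide_strip, narrow_strip's own z axis and vertical above 0.1 rad).
It fails at once if the wide strip is pushed more than 20 mm out of place, or the narrow one more than 10 mm (distance of wide_strip from where it was at the start of the episode above 0.02 m or distance of narrow_strip from where it was at the start of the episode above 0.01 m).
It fails at once if a narrow tab is moved more than 12 mm at its tip (distance of any of narrow1_tip, narrow2_tip, narrow3_tip, narrow4_tip, narrow5_tip from where it was at the start of the episode above 0.012 m).
It fails at once if a bystander is moved more than 20 mm (distance of any of magnet_a, magnet_b, cup, bottle, jar, spatula, bowl from where it was at the start of the episode above 0.02 m).
It also fails if it takes over 40 s, if anything falls off the work surface, if the arm or the gripper's body presses on something with over 40 N, if the wrist force passes 120 N, or if a joint passes its speed limit or range.

ROBOT

A 6-joint arm with a two-finger parallel gripper is mounted at the origin on the work surface. World frame = base frame: x ahead of the robot, y to its left, z up, the work surface at z = 0. Lengths are in m, angles in rad, forces in N, time in s.
With the tool pointing down it reaches from about 0.3 to 0.95 m from the base axis. Payload 3.1 kg.
Tool frame: the origin (TCP) lies midway between the tips of the shut fingers; the grasp point (between the pads) lies 19 mm behind it (env.grip_depth is the distance from the TCP to the grasp point, in m); y points along the fingers, x is the direction in which the jaws open and shut, and the axes are right-handed (so a half turn about y gives the same grasp; the last joint's range is limited). The gripper opens to 85 mm and grips with 20 to 120 N. Pads are 22 mm wide; open, the fingers measure 114 mm over their backs; the gripper's body (76 mm by 85 mm) begins 54 mm behind the grasp point. The pads swing forward as they close: fully open they stand 13 mm farther back than shut.
Start: joints at [1.223, 0.308, 1.634, -0, 1.2, -0.07], TCP at [0.171, 0.601, 0.231] pointing down, gripper open.
Joint ranges: [-3.06, 3.06], [-0.79, 1.96], [0.05, 2.63], [-1.19, 4.34], [0.05, 2.64], [-2.94, 2.94]. Speed limits (rad/s): [2.79, 2.79, 3.14, 3.14, 3.14, 3.14].

INTERFACE

Orientations are given as a 3x3 rotation matrix whose columns are the frame's x, y, z axes.
In Python, from bench import status, camera, camera_model, env gives the robot as it stands.
- The arm moves only by the shell command python3 -m crank 'ROWS' [FORCE]. ROWS is JSON, a list of rows, each a list of 3 entries, a list of its own where there are three numbers: the shift along the tool's x, y, z scaled (see below), then the turn, a rotation vector about the tool's x, y, z scaled (see below), then the closure, from 0 (fully open) to 1 (shut). A call has 1 to 8 rows; each row shifts and turns the commanded pose from where the row before left it, along the tool's axes as they then stand; what a row does not reach is not made up. The controller multiplies each number of a shift by 0.025 m and each number of a turn by 0.12 rad. A row lasts 1/12 s, in which the tool goes at most 41.7 mm and 7.16 degrees, less where a joint would pass 70% of its speed; a pose out of reach is approached as far as the arm can. A call with a number of a shift or a turn outside -1 to 1 is refused whole. A call with a gripper value outside its range is refused whole. The fingers move at their own pace and stop on an object; FORCE is the grip in N (left out, the last holds). Time passes only in rows, so rows that do not move let the fingers close. It gives the time, the measured TCP pose, the force and the opening at its end, in the units of the state.
- status.observe(): the state, without advancing time (a new reading comes with each control period).
- camera(name): name is "scene" or "top" or "wrist"; returns the picture (480x640x3 uint8, red, green, blue); there is no depth.
- camera_model(name): a dict with "fx", "fy", "cx", "cy" (pixels), "world_from_camera" (4x4, takes a point from camera to world coordinates). Camera axes: x right, y up, looking along -z (the intrinsics and any distortion apply to the point x, -y, -z); pixel columns grow to the right and rows downward; lengths in m; the calibration is good to about 2 mm. The wrist camera is an equidistant fisheye: a pixel r from the principal point sees the ray r / f radians off the axis. A picture is of the moment at which its call begins: read the wrist's pose just before it. camera_model takes no time and is no camera call; for the wrist camera it gives the pose at the moment of the call.
- env.close_job(): hands the job in, once; it reports no verdict.
The state is a dict: "time": time; "joints": joint angles; "joint_velocities": joint speeds; "tau": joint torques, N m; "position": TCP position; "ee_rot": TCP orientation; "force": force on the tool from outside, world axes, zero at the start; "moment": the same for the moment, N m; "opening": opening from 0.0 (shut) to 1.0 (fully open).
Only numpy, scipy, OpenCV 4.12 (cv2) and the standard library are available. Lean on these libraries where they do the work, as an engineer would, in place of code of your own. Each camera call takes 0.05 s, during which the arm holds its last target.

## Working session

There is one attempt and no reset: what is moved stays moved. The work goes in short steps, Python scripts to look and compute and a shell command to move; the robot and the scene stay as the last step left them, time stands still between calls to the robot, and variables do not carry over. Pictures are saved under pics/ and viewed, and the job is handed in when it is done.

```bash
mkdir -p pics; ls; python3 - <<'E'
from bench import status, camera, camera_model, env
import cv2,numpy as np
s=status.observe(); print(s['time'],s['position'],s['ee_rot'],s['opening'],s['force'])
for n in ['top','scene']:
    cv2.imwrite(f'pics/{n}0.png',camera(n)[:,:,::-1])
    m=camera_model(n); print(n,m)
E
```

```text
pics
0.0 [0.17112663 0.60023175 0.23002173] [[ 2.74199980e-01 -7.85317308e-04 -9.61672374e-01]
 [ 9.61669827e-01 -2.21809277e-03  2.74201065e-01]
 [-2.34841338e-03 -9.99997232e-01  1.47014965e-04]] 1.0031801491459353 [ 0.91537028 -0.70622079 -0.1648138 ]
top {'fx': 588.809238696842, 'fy': 588.809238696842, 'cx': 321.94468316793245, 'cy': 237.0439873347734, 'world_from_camera': array([[ 0.13607017,  0.97035346, -0.19974751,  0.30352999],
       [-0.99069317,  0.13397867, -0.02401591, -0.01073038],
       [ 0.00345799,  0.20115635,  0.97955304,  1.28152183],
       [ 0.        ,  0.        ,  0.        ,  1.        ]])}
scene {'fx': 599.0326866400341, 'fy': 599.0326866400341, 'cx': 314.4871184008307, 'cy': 239.37514383366047, 'world_from_camera': array([[-0.48093002, -0.67289054,  0.56207173,  1.16169413],
       [ 0.87658102, -0.35611064,  0.32371427,  0.35444455],
       [-0.01766454,  0.64838532,  0.76110738,  0.84758762],
       [ 0.        ,  0.        ,  0.        ,  1.        ]])}
```

View pics/top0.png

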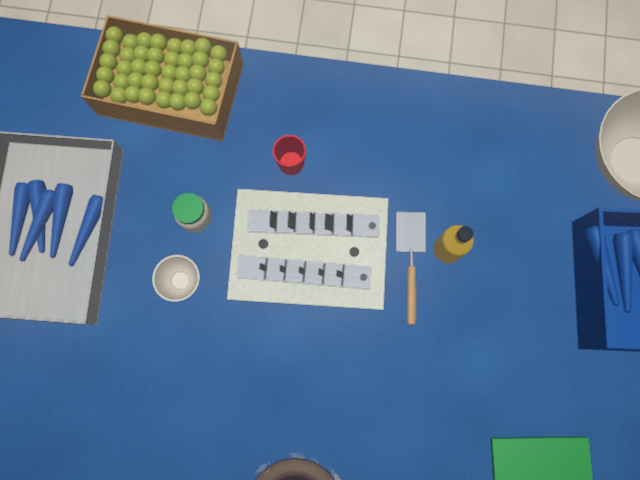

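View pics/scene0.png

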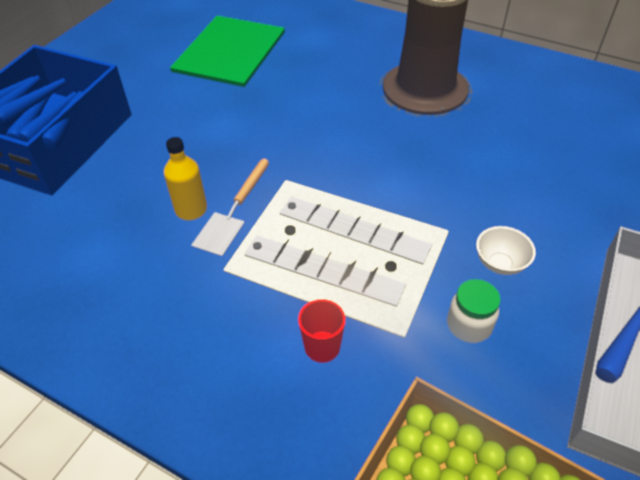

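The top view shows the wide strip as the far one: tabs at columns 273–350, row about 222, with its stud at the right end near (372,225). The narrow strip is nearer, at row about 270. I'll zoom in and measure.

```bash
cat > h.py <<'E'
import numpy as np,cv2
from bench import status, camera, camera_model, env
def ray(m,u,v):
    d=np.array([(u-m['cx'])/m['fx'],-(v-m['cy'])/m['fy'],-1.]);T=m['world_from_camera']
    return T[:3,3],T[:3,:3]@d
def plane(m,u,v,z):
    o,d=ray(m,u,v); return o+d*(z-o[2])/d[2]
def proj(m,p):
    T=m['world_from_camera'];c=T[:3,:3].T@(np.asarray(p)-T[:3,3]);return m['cx']+m['fx']*c[0]/-c[2], m['cy']-m['fy']*c[1]/-c[2]
E
python3 - <<'E'
from h import *
t=cv2.imread('pics/top0.png');s=cv2.imread('pics/scene0.png')
cv2.imwrite('pics/topz.png',cv2.resize(t[190:310,230:390],None,fx=5,fy=5,interpolation=cv2.INTER_CUBIC))
cv2.imwrite('pics/scz.png',cv2.resize(s[180:330,235:435],None,fx=4,fy=4,interpolation=cv2.INTER_CUBIC))
hsv=cv2.cvtColor(t,cv2.COLOR_BGR2HSV); 
for p in [(260,222),(300,222),(372,225),(300,250),(275,222)]: print(p,t[p[1],p[0]])
E
```

```text
(260, 222) [198 190 186]
(300, 222) [195 187 183]
(372, 225) [114 112 107]
(300, 250) [201 216 213]
(275, 222) [75 75 74]
```

View pics/topz.png

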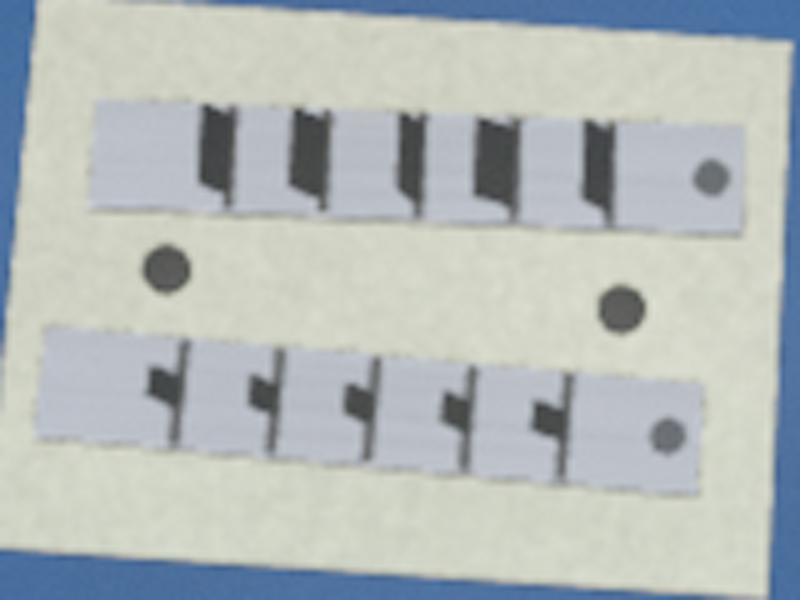

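View pics/scz.png

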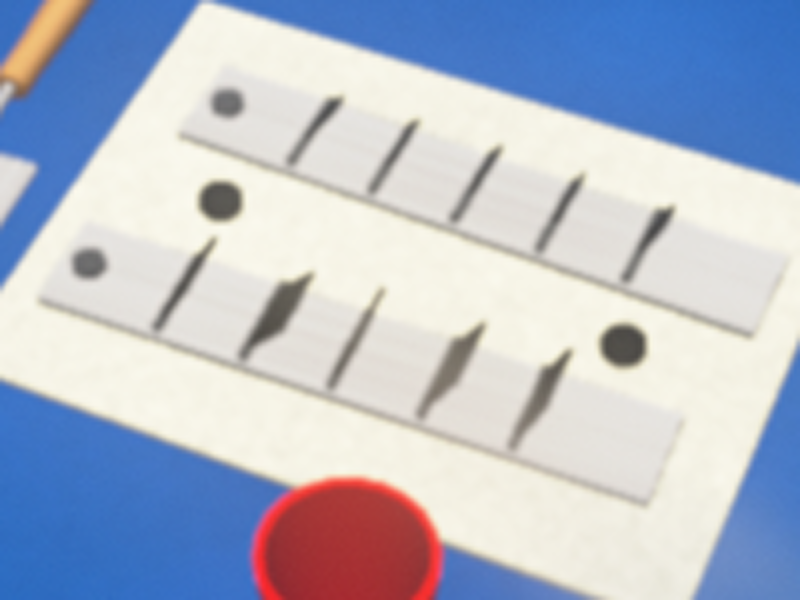

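```bash
python3 - <<'E'
from h import *
m=camera_model('top'); s=camera_model('scene')
q=lambda u,v,z:plane(m,230+u/5-.4,190+v/5-.4,z)
c=[q(*p,0.012) for p in [(95,100),(746,125),(743,236),(90,211)]]
print('far', np.round(c,4)); ctr=np.mean(c,0); 
d=(c[0]+c[3]-c[1]-c[2]); print(ctr, np.linalg.norm(d)/2, np.degrees(np.arctan2(d[1],d[0])), np.linalg.norm(c[0]-c[3]))
print('stud',q(712,177,0.016)); y=d[:2]/np.linalg.norm(d[:2]); print((q(712,177,.016)-ctr)[:2]@y)
for a,b in [((233,106),(230,208)),((327,108),(324,209)),((423,112),(418,216)),((518,117),(514,220)),((612,122),(610,224))]:
    h=(q(*a,.014)+q(*b,.014))/2; print('hinge',h,(h-ctr)[:2]@y)
c=[q(*p,0.012) for p in [(45,327),(702,383),(698,495),(37,439)]]
ctr=np.mean(c,0);d=(c[0]+c[3]-c[1]-c[2]);print('near',ctr,np.degrees(np.arctan2(d[1],d[0])))
for p in [(167,269),(622,309)]:print('mag',q(*p,.008))
# scene check: wide strip corners
r=lambda u,v,z:plane(s,235+u/4-.4,180+v/4-.4,z)
c=[r(*p,0.012) for p in [(88,223),(685,413),(648,502),(38,299)]]; print('scene ctr',np.mean(c,0),np.round(c,4), 'stud',r(90,263,.016))
# leaning angles, tip of tabs in top: tip edge left side center
for (a,b),hh in zip([((200,106),(200,184)),((291,107),(289,186)),((400,113),(398,190)),((478,119),(474,197)),((584,122),(583,197))],range(5)):
  print('tip',5-hh,[((q(u,v,.04))[:2].round(4)) for u,v in (a,b)])
E
```

```text
far [[ 0.6018  0.1903  0.012 ]
 [ 0.63   -0.0977  0.012 ]
 [ 0.5799 -0.1022  0.012 ]
 [ 0.5517  0.1843  0.012 ]]
[0.59084908 0.04366704 0.012     ] 0.288636527112904 95.61366199544283 0.050445278558165385
stud [ 0.60352895 -0.08530528  0.016     ]
-0.12959413115289664
hinge [0.58401756 0.12605444 0.014     ] 0.08266053320329517
hinge [0.58902702 0.08481601 0.014     ] 0.04112985252605997
hinge [0.59230757 0.04288658 0.014     ] -0.0009193905617422427
hinge [0.59605876 0.00082266 0.014     ] -0.043148517160435176
hinge [ 0.59977813 -0.04100486  0.014     ] -0.08513926630933247
near [0.48062779 0.04942637 0.012     ] 92.95197484214312
mag [0.53130944 0.14714676 0.008     ]
mag [ 0.54095186 -0.05366754  0.008     ]
scene ctr [0.59628362 0.04473905 0.012     ] [[ 0.5861 -0.1002  0.012 ]
 [ 0.5572  0.1853  0.012 ]
 [ 0.6069  0.1898  0.012 ]
 [ 0.6349 -0.0959  0.012 ]] stud [ 0.60871485 -0.0843652   0.016     ]
tip 5 [array([0.5988, 0.1402]), array([0.5645, 0.1349])]
tip 4 [array([0.6038, 0.101 ]), array([0.5689, 0.0967])]
tip 3 [array([0.6076, 0.0538]), array([0.5736, 0.0498])]
tip 2 [array([0.6096, 0.0198]), array([0.575 , 0.0169])]
tip 1 [array([ 0.6145, -0.0259]), array([ 0.5814, -0.0298])]
```

```bash
python3 -m crank '[[[0,0,0],[0,1,0],1],[[0,0,0],[0,1,0],1],[[0,0,0],[0,1,0],1],[[0,0,0],[0,1,0],1],[[0,0,0],[0,1,0],1],[[0,0,0],[0,1,0],1],[[0,0,0],[0,1,0],1],[[0,0,0],[0,1,0],1]]' 20; python3 -m crank '[[[0,0,0],[0,1,0],1],[[0,0,0],[0,0.97,0],1],[[0,0,0],[0,0,0],1]]'; python3 - <<'E'
from h import *
s=status.observe();print(s['position'],s['ee_rot'].round(4) if hasattr(s['ee_rot'],'round') else s['ee_rot'],s['opening'],s['joints'])
R=np.array(s['ee_rot']); 
m=camera_model('top')
print('target shift tool/.025', R.T@(np.array([0.6048,-0.0764,0.10])-s['position'])/.025)
y=np.array([-.098,.9952,0]);z=np.array([0,0,1.]);Rt=np.c_[np.cross([0,0,-1.],y),[0,0,-1],y]
from scipy.spatial.transform import Rotation as Ro
print('turn/.12',Ro.from_matrix(R.T@Rt).as_rotvec()/.12)
print('bottle base',plane(m,447,258,0.0),plane(m,464,234,.17))
E
```

```text
time: 0.77
position: [0.1712, 0.6006, 0.2305]
ee_rot: [[0.947, -0.0, -0.321], [0.321, -0.001, 0.947], [-0.001, -1.0, -0.001]]
force: [0.1, -0.2, -0.0]
opening: 0.0
time: 1.02
position: [0.1713, 0.6006, 0.2306]
ee_rot: [[0.996, -0.0, -0.095], [0.095, -0.001, 0.996], [-0.001, -1.0, -0.001]]
force: [0.2, -0.3, 0.8]
opening: 0.0
[0.17125542 0.60058718 0.23056272] [[ 9.955e-01 -4.000e-04 -9.450e-02]
 [ 9.450e-02 -1.200e-03  9.955e-01]
 [-6.000e-04 -1.000e+00 -1.200e-03]] 0.00048652278354891756 [ 1.22331559e+00  3.08613576e-01  1.63461591e+00 -6.86177358e-06
  1.19968252e+00  1.12863225e+00]
target shift tool/.025 [ 14.7068145    5.24846833 -28.59149966]
turn/.12 [ 0.00995195 -0.02891985 -0.0046737 ]
bottle base [ 0.55582606 -0.25919343  0.        ] [ 0.57364813 -0.25437317  0.17      ]
```

```bash
for i in 1 ; do python3 -m crank '[[[0.45,0,-0.9],[0,0,0],1],[[0.45,0,-0.9],[0,0,0],1],[[0.45,0,-0.9],[0,0,0],1],[[0.45,0,-0.9],[0,0,0],1],[[0.45,0,-0.9],[0,0,0],1],[[0.45,0,-0.9],[0,0,0],1],[[0.45,0,-0.9],[0,0,0],1],[[0.45,0,-0.9],[0,0,0],1]]'
python3 -m crank '[[[0.45,0,-0.9],[0,0,0],1],[[0.45,0,-0.9],[0,0,0],1],[[0.45,0,-0.9],[0,0,0],1],[[0.45,0,-0.9],[0,0,0],1],[[0.45,0,-0.9],[0,0,0],1],[[0.45,0,-0.9],[0,0,0],1],[[0.45,0,-0.9],[0,0,0],1],[[0.45,0,-0.9],[0,0,0],1]]'
python3 -m crank '[[[0.45,0,-0.9],[0,0,0],1],[[0.45,0,-0.9],[0,0,0],1],[[0.45,0,-0.9],[0,0,0],1],[[0.45,0,-0.9],[0,0,0],1],[[0.45,0,-0.9],[0,0,0],1],[[0.45,0,-0.9],[0,0,0],1],[[0.45,0,-0.9],[0,0,0],1],[[0.45,0,-0.9],[0,0,0],1]]'; done
```

```text
time: 1.68
position: [0.2787, 0.4293, 0.231]
ee_rot: [[0.995, -0.0, -0.1], [0.1, -0.0, 0.995], [-0.0, -1.0, -0.0]]
force: [-0.4, -0.1, 0.6]
opening: 0.002
time: 2.35
position: [0.3856, 0.2589, 0.2311]
ee_rot: [[0.995, -0.0, -0.1], [0.1, -0.0, 0.995], [-0.0, -1.0, -0.0]]
force: [-0.5, 0.0, -0.5]
opening: -0.003
time: 3.02
position: [0.4925, 0.0884, 0.2311]
ee_rot: [[0.995, -0.0, -0.1], [0.1, 0.0, 0.995], [-0.0, -1.0, 0.0]]
force: [-0.2, 0.1, 0.8]
opening: -0.0
```

```bash
python3 -m crank '[[[0.48,0,-0.87],[0,0,0],1],[[0.48,0,-0.87],[0,0,0],1],[[0.48,0,-0.87],[0,0,0],1],[[0.48,0,-0.87],[0,0,0],1],[[0.48,0,-0.87],[0,0,0],1],[[0.48,0,-0.87],[0,0,0],1],[[0.48,0,-0.87],[0,0,0],1],[[0.48,0,-0.87],[0,0,0],1]]'
python3 -m crank '[[[0,0.65,0],[0,0,0],1],[[0,0.65,0],[0,0,0],1],[[0,0.65,0],[0,0,0],1],[[0,0.65,0],[0,0,0],1],[[0,0.65,0],[0,0,0],1],[[0,0.65,0],[0,0,0],1],[[0,0.65,0],[0,0,0],1],[[0,0.65,0],[0,0,0],1]]'
python3 -m crank '[[[0,0,0],[0,0,0],1],[[0,0,0],[0,0,0],1],[[0,0,0],[0,0,0],1]]'
python3 - <<'E'
from h import *
s=status.observe();print(s['position'])
for n in ['top','scene','wrist']:
    cv2.imwrite(f'pics/{n}1.png',camera(n)[:,:,::-1])
m=camera_model('top');print(proj(m,s['position']));print(proj(camera_model('scene'),s['position']))
t=cv2.imread('pics/top1.png');c=cv2.imread('pics/scene1.png')
cv2.imwrite('pics/m1.png',np.hstack([cv2.resize(t[190:310,230:390],(400,300)),cv2.resize(c[130:330,200:466],(400,300))]))
E
```

```text
time: 3.68
position: [0.6048, -0.0754, 0.2308]
ee_rot: [[0.995, -0.001, -0.1], [0.1, 0.0, 0.995], [-0.001, -1.0, 0.0]]
force: [0.8, 0.5, 0.4]
opening: 0.005
time: 4.35
position: [0.6042, -0.0743, 0.1002]
ee_rot: [[0.995, -0.001, -0.1], [0.1, 0.0, 0.995], [-0.001, -1.0, 0.0]]
force: [-0.0, -0.7, -0.2]
opening: -0.001
time: 4.6
position: [0.6051, -0.0744, 0.1019]
ee_rot: [[0.995, 0.001, -0.098], [0.098, -0.0, 0.995], [0.001, -1.0, -0.0]]
force: [0.2, 0.0, 0.4]
opening: -0.004
[ 0.60508034 -0.07444335  0.10191019]
(np.float64(370.4738057659341), np.float64(214.35478729665022))
(np.float64(258.5996800823576), np.float64(213.6412431219732))
```

View pics/m1.png

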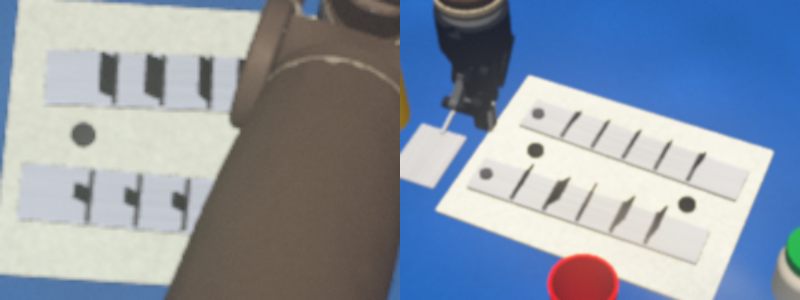

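View pics/wrist1.png

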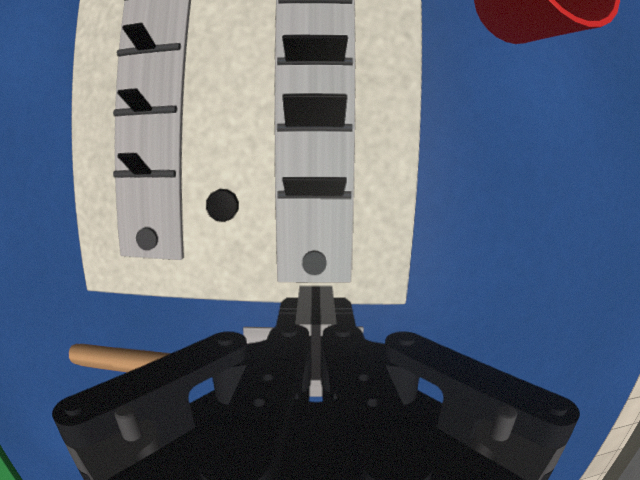

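```bash
python3 -m crank '[[[0,0.65,0],[0,0,0],1],[[0,0.65,0],[0,0,0],1],[[0,0.65,0],[0,0,0],1],[[0,0.65,0],[0,0,0],1],[[0,0,0],[0,0,0],1],[[0,0,0],[0,0,0],1]]'
python3 - <<'E'
from h import *
s=status.observe();print(s['position'],s['force'])
cv2.imwrite('pics/wrist2.png',camera('wrist')[:,:,::-1])
E
```

```text
time: 5.25
position: [0.6042, -0.0743, 0.0362]
ee_rot: [[0.995, -0.001, -0.097], [0.097, 0.0, 0.995], [-0.001, -1.0, 0.0]]
force: [-0.4, -0.4, 0.3]
opening: 0.001
[ 0.60420256 -0.07425547  0.03618933] [-0.40378241 -0.35968999  0.30342242]
```

View pics/wrist2.png

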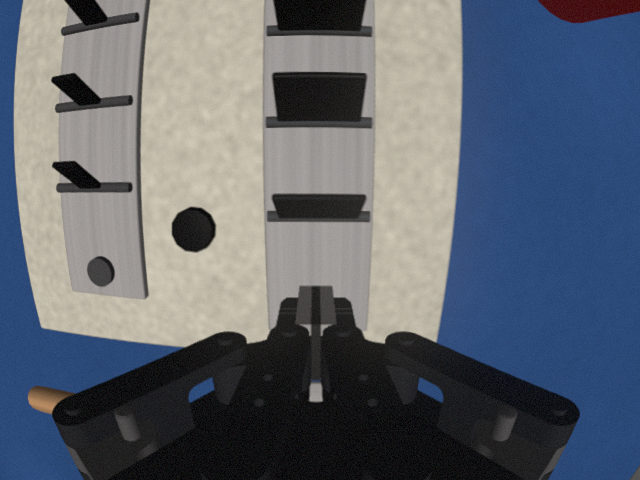

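The shut fingertips (316,290) are centred on the wide strip, whose middle is at column 318. Wide tab 1 stands ahead of them at (318,207). Next is the first fold.

```bash
python3 -m crank '[[[0,0,0.4],[0,0,0],1],[[0,0,0.4],[0,0,0],1],[[0,0,0.25],[0,0,0],1],[[0,0,0.2],[0,0,0],1],[[0,0.02,0.14],[0,0,0],1],[[0,0.06,0.12],[0,0,0],1],[[0,0.1,0.12],[0,0,0],1],[[0,0.1,0.1],[0,0,0],1]]'
python3 -m crank '[[[0,0.1,0.1],[0,0,0],1],[[0,0.08,0.1],[0,0,0],1],[[0,0.08,0.08],[0,0,0],1],[[0,0,0.12],[0,0,0],1],[[0,0,0.12],[0,0,0],1],[[0,0,0],[0,0,0],1],[[0,0,0],[0,0,0],1]]'
python3 - <<'E'
from h import *
s=status.observe();print(s['position'],s['force'], 's_lead',(s['position'][1]+.0406)*1e3/.995+11)
cv2.imwrite('pics/wrist3.png',camera('wrist')[:,:,::-1])
E
```

```text
time: 5.97
position: [0.6007, -0.031, 0.0293]
ee_rot: [[0.995, 0.001, -0.096], [0.096, -0.0, 0.995], [0.001, -1.0, -0.0]]
force: [0.2, -1.3, -0.2]
opening: 0.0
time: 6.55
position: [0.5991, -0.0181, 0.0228]
ee_rot: [[0.995, -0.0, -0.097], [0.097, 0.0, 0.995], [-0.0, -1.0, 0.0]]
force: [0.0, 0.4, -0.9]
opening: -0.002
[ 0.59908495 -0.0180893   0.02276218] [ 0.02142583  0.38141531 -0.89860622] s_lead 33.623817617141654
```

View pics/wrist3.png

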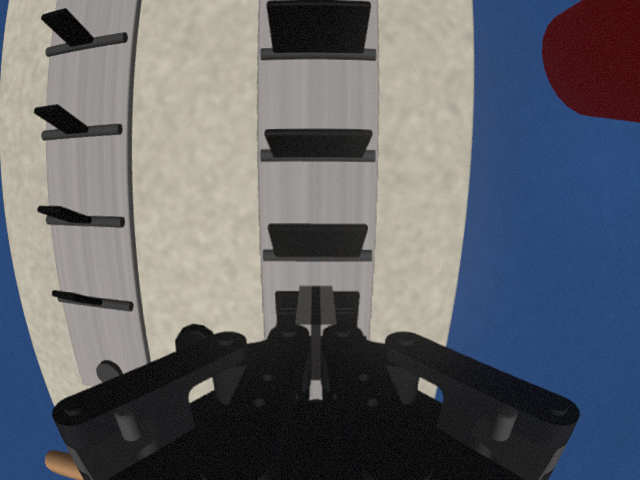

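Tab 1 looks flat: its edge is at row 291, just under the fingertip. Tabs 2–4 still stand at rows 240, 142 and 27. Now tab 2.

```bash
python3 -m crank '[[[0,-0.27,0],[0,0,0],1],[[0,-0.27,0],[0,0,0],1],[[0,0,0.22],[0,0,0],1],[[0,0,0.22],[0,0,0],1],[[0,0,0.24],[0,0,0],1],[[0,0.02,0.14],[0,0,0],1],[[0,0.06,0.12],[0,0,0],1],[[0,0.1,0.12],[0,0,0],1]]'
python3 -m crank '[[[0,0.1,0.1],[0,0,0],1],[[0,0.1,0.1],[0,0,0],1],[[0,0.08,0.1],[0,0,0],1],[[0,0.08,0.08],[0,0,0],1],[[0,0,0.12],[0,0,0],1],[[0,0,0.12],[0,0,0],1],[[0,0,0],[0,0,0],1],[[0,0,0],[0,0,0],1]]'
python3 - <<'E'
from h import *
s=status.observe();print(s['position'],s['force'], 's_lead',(s['position'][1]+.0406)*1e3/.995+11)
w=camera('wrist')[:,:,::-1];t=camera('scene')[:,:,::-1]
cv2.imwrite('pics/m4.png',np.hstack([cv2.resize(w,(400,300)),cv2.resize(t[130:330,200:466],(400,300))]))
E
```

```text
time: 7.27
position: [0.5966, 0.0086, 0.0317]
ee_rot: [[0.995, 0.0, -0.097], [0.097, -0.0, 0.995], [0.0, -1.0, -0.0]]
force: [0.0, -0.8, 1.3]
opening: 0.001
time: 7.93
position: [0.5951, 0.0237, 0.0228]
ee_rot: [[0.995, 0.0, -0.097], [0.097, 0.0, 0.995], [0.0, -1.0, 0.0]]
force: [0.4, 0.2, 0.8]
opening: -0.0
[0.59511036 0.02369804 0.02280212] [0.39873577 0.20571265 0.77425187] s_lead 75.62114174936502
```

View pics/m4.png

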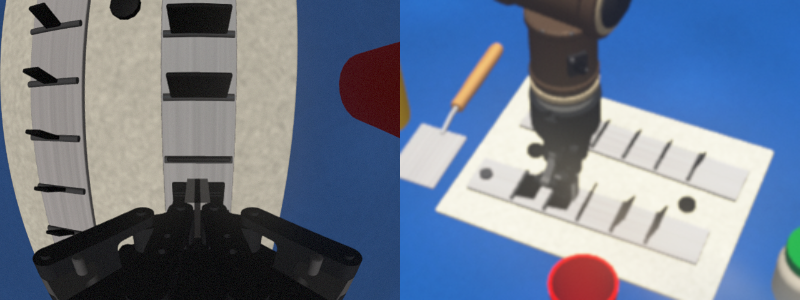

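Tabs 1 and 2 are flat in the scene view, near (525,187) and (562,202). Tabs 3–5 still stand and the strip hasn't moved. Now tab 3.

```bash
python3 -m crank '[[[0,-0.27,0],[0,0,0],1],[[0,-0.27,0],[0,0,0],1],[[0,0,0.22],[0,0,0],1],[[0,0,0.22],[0,0,0],1],[[0,0,0.24],[0,0,0],1],[[0,0.02,0.14],[0,0,0],1],[[0,0.06,0.12],[0,0,0],1],[[0,0.1,0.12],[0,0,0],1]]'
python3 -m crank '[[[0,0.1,0.1],[0,0,0],1],[[0,0.1,0.1],[0,0,0],1],[[0,0.08,0.1],[0,0,0],1],[[0,0.08,0.08],[0,0,0],1],[[0,0,0.12],[0,0,0],1],[[0,0,0.12],[0,0,0],1],[[0,0,0],[0,0,0],1],[[0,0,0],[0,0,0],1]]'
python3 - <<'E'
from h import *
s=status.observe();print(s['position'],s['force'], 's_lead',(s['position'][1]+.0406)*1e3/.995+11)
w=camera('wrist')[:,:,::-1];t=camera('scene')[:,:,::-1]
cv2.imwrite('pics/m5.png',np.hstack([cv2.resize(w,(400,300)),cv2.resize(t[130:330,200:466],(400,300))]))
E
```

```text
time: 8.7
position: [0.5926, 0.0504, 0.0317]
ee_rot: [[0.995, 0.0, -0.097], [0.097, -0.0, 0.995], [0.0, -1.0, -0.0]]
force: [0.0, 0.8, 0.3]
opening: -0.003
time: 9.37
position: [0.5911, 0.0655, 0.0228]
ee_rot: [[0.995, 0.0, -0.097], [0.097, 0.0, 0.995], [0.0, -1.0, 0.0]]
force: [-0.1, -0.3, 0.3]
opening: -0.005
[0.59105476 0.06550189 0.02281223] [-0.0933805  -0.34468712  0.28767379] s_lead 117.6350626214435
```

View pics/m5.png

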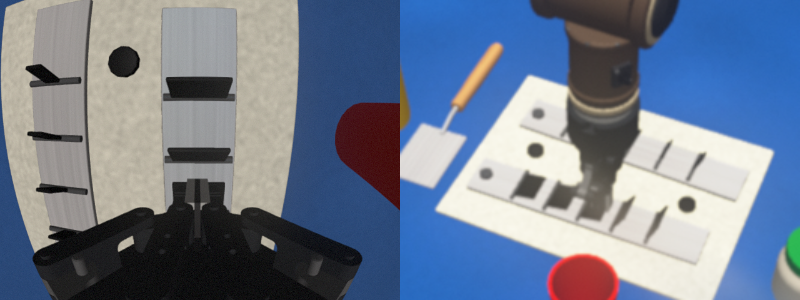

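Three tabs are flat in the scene view, and tabs 4 and 5 still stand at (622,213) and (655,225). Now tab 4.

```bash
python3 -m crank '[[[0,-0.27,0],[0,0,0],1],[[0,-0.27,0],[0,0,0],1],[[0,0,0.22],[0,0,0],1],[[0,0,0.22],[0,0,0],1],[[0,0,0.24],[0,0,0],1],[[0,0.02,0.14],[0,0,0],1],[[0,0.06,0.12],[0,0,0],1],[[0,0.1,0.12],[0,0,0],1]]'
python3 -m crank '[[[0,0.1,0.1],[0,0,0],1],[[0,0.1,0.1],[0,0,0],1],[[0,0.08,0.1],[0,0,0],1],[[0,0.08,0.08],[0,0,0],1],[[0,0,0.12],[0,0,0],1],[[0,0,0.12],[0,0,0],1],[[0,0,0],[0,0,0],1],[[0,0,0],[0,0,0],1]]'
python3 - <<'E'
from h import *
s=status.observe();print(s['position'],s['force'], 's_lead',(s['position'][1]+.0406)*1e3/.995+11)
w=camera('wrist')[:,:,::-1];t=camera('scene')[:,:,::-1]
cv2.imwrite('pics/m6.png',np.hstack([cv2.resize(w,(400,300)),cv2.resize(t[130:330,200:466],(400,300))]))
E
```

```text
time: 10.13
position: [0.5885, 0.0922, 0.0317]
ee_rot: [[0.995, 0.0, -0.097], [0.097, -0.0, 0.995], [0.0, -1.0, -0.0]]
force: [0.7, -0.6, 1.0]
opening: -0.002
time: 10.8
position: [0.587, 0.1073, 0.0228]
ee_rot: [[0.995, 0.0, -0.097], [0.097, 0.0, 0.995], [0.0, -1.0, 0.0]]
force: [0.1, 0.9, 1.1]
opening: -0.002
[0.58703646 0.10731175 0.02282848] [0.06369593 0.92497976 1.06150761] s_lead 159.65502020465698
```

View pics/m6.png

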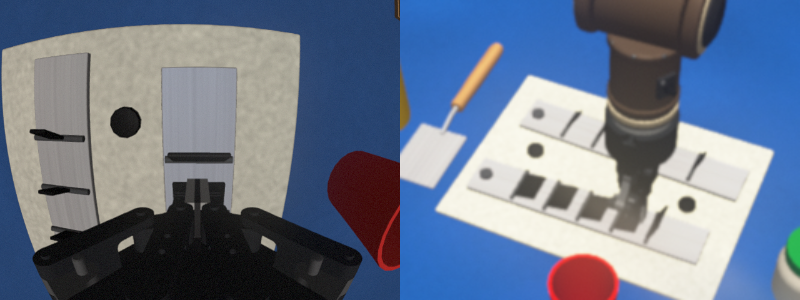

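Four tabs are flat and tab 5 still stands at (657,225) in the scene half. Now tab 5, then straight up.

```bash
python3 -m crank '[[[0,-0.27,0],[0,0,0],1],[[0,-0.27,0],[0,0,0],1],[[0,0,0.22],[0,0,0],1],[[0,0,0.22],[0,0,0],1],[[0,0,0.24],[0,0,0],1],[[0,0.02,0.14],[0,0,0],1],[[0,0.06,0.12],[0,0,0],1],[[0,0.1,0.12],[0,0,0],1]]'
python3 -m crank '[[[0,0.1,0.1],[0,0,0],1],[[0,0.1,0.1],[0,0,0],1],[[0,0.08,0.1],[0,0,0],1],[[0,0.08,0.08],[0,0,0],1],[[0,0,0.12],[0,0,0],1],[[0,0,0.12],[0,0,0],1],[[0,0,0],[0,0,0],1],[[0,0,0],[0,0,0],1]]'
python3 -m crank '[[[0,-0.2,0],[0,0,0],1],[[0,-0.5,0],[0,0,0],1],[[0,-0.8,0],[0,0,0],1],[[0,-0.9,0],[0,0,0],1],[[0,-0.9,0],[0,0,0],1],[[0,-0.9,0],[0,0,0],1],[[0,-0.9,0],[0,0,0],1],[[0,-0.9,0],[0,0,0],1]]'
python3 -m crank '[[[-0.8,0,0],[0,0,0],1],[[-0.8,0,0],[0,0,0],1],[[-0.8,0,0],[0,0,0],1],[[-0.8,0,0],[0,0,0],1],[[-0.8,0,0],[0,0,0],1],[[-0.8,0,0],[0,0,0],1],[[0,0,0],[0,0,0],1],[[0,0,0],[0,0,0],1]]'
python3 - <<'E'
from h import *
s=status.observe();print(s['position'],s['force'])
w=camera('wrist')[:,:,::-1];t=camera('scene')[:,:,::-1];p=camera('top')[:,:,::-1]
cv2.imwrite('pics/top7.png',p);cv2.imwrite('pics/scene7.png',t)
cv2.imwrite('pics/m7.png',np.vstack([np.hstack([cv2.resize(w,(400,300)),cv2.resize(p[190:310,230:390],(400,300))]),cv2.resize(t[180:330,235:435],(400,300))@np.eye(3) if 0 else np.hstack([cv2.resize(t[180:330,235:435],(400,300)),cv2.resize(t,(400,300))])]))
E
```

```text
time: 11.57
position: [0.5845, 0.134, 0.0317]
ee_rot: [[0.995, 0.0, -0.097], [0.097, 0.0, 0.995], [0.0, -1.0, 0.0]]
force: [-0.1, -0.7, 0.7]
opening: 0.0
time: 12.23
position: [0.583, 0.1491, 0.0228]
ee_rot: [[0.995, 0.0, -0.097], [0.097, 0.0, 0.995], [0.0, -1.0, 0.0]]
force: [-0.2, -0.0, -0.1]
opening: 0.0
time: 12.9
position: [0.5831, 0.1487, 0.1754]
ee_rot: [[0.995, 0.002, -0.096], [0.096, 0.0, 0.995], [0.002, -1.0, 0.0]]
force: [-0.3, 0.5, -0.1]
opening: 0.002
time: 13.57
position: [0.4635, 0.1373, 0.1739]
ee_rot: [[0.995, 0.002, -0.097], [0.097, 0.0, 0.995], [0.002, -1.0, 0.0]]
force: [0.5, 0.1, -0.3]
opening: 0.0
[0.46351885 0.13729469 0.17394124] [ 0.4619703   0.06171742 -0.30779743]
```

View pics/m7.png

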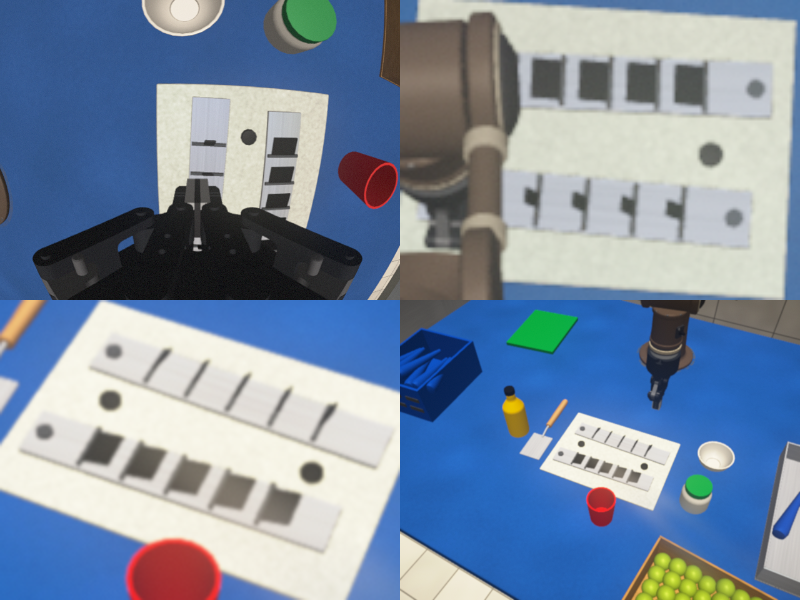

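```bash
python3 - <<'E'
from h import *
a=cv2.imread('pics/scene0.png',0).astype(np.float32);b=cv2.imread('pics/scene7.png',0).astype(np.float32)
def sh(n,r):
    y0,y1,x0,x1=r; t=a[y0:y1,x0:x1]; R=cv2.matchTemplate(b[y0-6:y1+6,x0-6:x1+6],t,cv2.TM_CCOEFF_NORMED);_,v,_,l=cv2.minMaxLoc(R);print(n,(l[0]-6,l[1]-6),round(v,3))
sh('wide stud end',(232,262,242,270));sh('wide far end',(278,308,375,408));sh('narrow',(195,262,280,435));sh('magA',(223,238,282,298));sh('magB',(258,274,383,399));sh('cup',(298,362,297,347));sh('bottle',(135,222,163,207));sh('jar',(280,340,446,500));sh('bowl',(226,275,474,537));sh('spatula',(158,255,192,270))
E
```

```text
wide stud end (0, 0) 1.0
wide far end (6, 2) 0.395
narrow (0, 0) 0.91
magA (0, 0) 1.0
magB (0, 0) 1.0
cup (0, 0) 1.0
bottle (0, 0) 1.0
jar (0, 0) 0.999
bowl (0, 0) 1.0
spatula (0, 0) 1.0
```

The far-end patch of the wide strip and the narrow row don't match cleanly, so I'll look at both before and after.

```bash
python3 - <<'E'
from h import *
a=cv2.imread('pics/scene0.png');b=cv2.imread('pics/scene7.png')
f=lambda i:cv2.resize(i[190:315,270:440],(800,588))[:, :]
cv2.imwrite('pics/cmp.png',np.vstack([cv2.resize(f(a),(400,294)),cv2.resize(f(b),(400,294))]))
A=cv2.cvtColor(a,6).astype(np.float32);B=cv2.cvtColor(b,6).astype(np.float32)
for n,(y0,y1,x0,x1) in {'wide end':(284,310,390,412),'narrow ends':(222,268,410,440),'narrow1':(200,226,300,325),'narrow3':(212,240,340,365),'narrow5':(225,255,385,410)}.items():
    R=cv2.matchTemplate(B[y0-6:y1+6,x0-6:x1+6],A[y0:y1,x0:x1],5);_,v,_,l=cv2.minMaxLoc(R);print(n,l[0]-6,l[1]-6,round(v,3))
E
```

```text
wide end 0 0 0.998
narrow ends 0 0 1.0
narrow1 0 0 1.0
narrow3 0 0 1.0
narrow5 0 0 1.0
```

View pics/cmp.png

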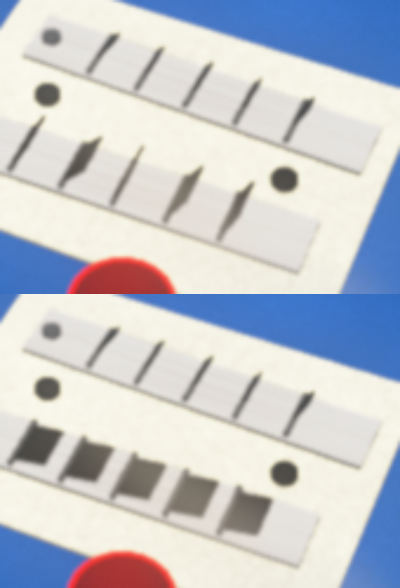

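The lower picture shows all five wide tabs flat, with both strips, the narrow tabs and the magnets where they were. The mismatch came from patches that included the folded tabs. The robot is clear, so I'm handing in.

```bash
python3 -c "
from bench import env
print(env.close_job())"
```

```text
the job is handed in; nothing more can be done
None
```

I folded the five wide tabs flat one after another from the stud end, using the shut fingertips. I then raised the arm clear and handed the job in at about 14 s on the robot's clock.

**Last checks:**
- **Tabs:** the pictures show all five wide tabs flat and the narrow tabs still standing.
- **Positions:** the before and after pictures match to the pixel for both strips, the magnets and all the other objects.
- **Force:** the readings I took during the folds were under about 2 N, though I only sampled it at the end of each move.

**Checks that disagreed:**
- **Camera positions:** the top and scene cameras put the wide strip about 5 mm apart. I used the midpoint, and the wrist camera showed the fingers centred on the strip.
- **Picture comparison:** my first comparison was poor at the far end of the wide strip and weaker along the narrow strip. Those patches took in the folded tabs, and tighter patches showed no shift.

The tab angles were judged only from the pictures and the fingertip height (22.8 mm above the table), not measured directly.

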